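Tighten the cup-filler spout over the cup rest and turn the water on

ROBOT

A 6-joint arm with a two-finger parallel gripper is mounted at the origin on the work surface. World frame = base frame: x ahead of the robot, y to its left, z up, the work surface at z = 0. Lengths are in mm, angles in rad, forces in N, time in s.
With the tool pointing down it reaches from about 150 to 775 mm from the base axis. Payload 6.1 kg.
Tool frame: the origin (TCP) lies on the centre line of the jaws, within the pads' length; the fingertips stand 14 mm ahead of it and the grasp point (between the pads) lies 5 mm behind it (manip.tip_reach is the distance from the TCP to the fingertips, in mm); z points along the fingers, y is the line along which they close (so a half turn about z gives the same grasp; the last joint's range is limited). The gripper opens to 85 mm and grips with 20 to 120 N. Pads are 22 mm wide; open, the fingers measure 114 mm over their backs; the gripper's body (76 mm by 85 mm) begins 54 mm behind the grasp point. The pads swing forward as they close: fully open they stand 13 mm farther back than shut.
Start: joints at [1.333, 0.126, -0.04, 1.405, 0, 1.571], TCP at [123.666, 510.211, 205.695] pointing down, gripper open.
Joint ranges: [-2.72, 2.72], [-0.95, 1.95], [-1.27, 1.35], [-1.78, 2.02], [-1.46, 1.47], [-3.14, 3.14]. Speed limits (rad/s): [2.39, 2.39, 3.01, 3.14, 3.14, 3.14].

INTERFACE

Orientations are given as a unit quaternion [x, y, z, w].
In Python, from station import manip gives the robot as it stands.
- The arm moves only by the tool servo_tool, never from a script. Its argument "motion" is a list of rows, each a list of 3 entries, a list of its own where there are three numbers: the finger opening in m, from 0 to 0.0854, then the shift along the tool's x, y, z in m, then the turn, a rotation vector about the tool's x, y, z in rad. A call has exactly 5 rows; each row is the pose to reach, as a shift and turn from the pose commanded when the call began, along the tool's axes at that moment; what a row does not reach only later rows make up. A row lasts 1/10 s, in which the tool goes at most 50 mm and 8.59 degrees, less where a joint would pass 70% of its speed; a pose out of reach is approached as far as the arm can. A call with a gripper value outside its range is refused whole. The fingers move at their own pace and stop on an object; "force" is the grip in N (left out, the last holds). Time passes only in rows, so rows that repeat a pose let the fingers close, or fill a call up. It gives the time, the measured TCP pose, the force, the opening and the grip force at its end, in the units of the state.
- manip.get_obs(): the state, without advancing time (a new reading comes with each control period).
- manip.grab_frame(name): name is "side" or "top" or "wrist"; returns a dict with "color" (384x512x3 uint8, red, green, blue), "mtx" (3x3 intrinsics, pixels), "pose" (4x4, takes a point from camera to world coordinates). Camera axes: x right, y down, z forward; pixel columns grow to the right and rows downward; lengths in mm; the calibration is good to about 2 mm. The wrist camera is an equidistant fisheye: a pixel r from the principal point sees the ray r / f radians off the axis. A picture is of the moment at which its call begins. There is no depth.
- manip.job_done(): hands the job in; it is judged then, once.
The state is a dict: "t": time; "joint_pos": joint angles; "joint_velocities": joint speeds; "effort": joint torques, N m; "position": TCP position; "tcp_rot": TCP orientation; "wrist_force": force on the tool from outside, world axes, zero at the start; "moment": the same for the moment, N m; "width": finger opening in mm; "finger_force": force on a finger pad.
Only numpy, scipy, OpenCV 4.12 (cv2) and the standard library are available. Lean on these libraries where they do the work, as an engineer would, in place of code of your own. Each camera call takes 0.05 s, during which the arm holds its last target. There are 200 camera calls.

TASK

The cup-filler spout of the rinse unit has just been put back and is only hand-tight on its threaded stub, pointing over the bowl. Screw it down clockwise (seen from above) one full turn and then on until its outlet is right over the middle of the cup rest, and stop there: sealed threads must not be run well past the rest and turned back. Only then turn on the water by swinging the lever of the supply valve fully open, and leave the other things on the counter where they stand.

Things in the scene. Friction and masses are not known exactly. Their poses are not given: they have to be found in the camera images.
- spout (a joint): turn of the cup-filler spout on its threaded stub, rad, growing clockwise seen from above (screwing down, 1.8 mm a turn). At 0 it points from the post to the bowl (unit's +y); it starts between -0.5 and 0.5 and bottoms at 9.6. The thread is stiff (0.12 N m: 2 N at 60 mm from the axis), stays where it is left and does not coast.
- spout_tip (a point): mouth of the spout's nozzle, 95 mm from the stub's axis, 154 mm high at the start; x points outward along the outlet, z up. The spout is a chrome elbow: 31 mm hexagon collar, riser, and a level outlet tube 15 mm thick, centre line 181 mm above the counter at the start, straight from 22 to 81 mm out from the axis, then bent down to a nozzle 19 mm thick and 14 mm long.
- stub_axis (a point): point on the vertical axis of the threaded stub, 100 mm above the counter, at the top of the white spout post (36 mm thick) of the rinse unit. Frame of the unit: y along the deck from the post to the bowl, z up. Nothing stands above the spout; the unit, cup rest and tumbler under its sweep stay lower than 120 mm.
- unit: rinse unit, fixed to the counter: a white deck 190 x 400 mm, 35 mm high, with the spout post and a round white bowl 206 mm wide (rim 99 mm high) whose centre is 210 mm along +y from the post's axis; a short flush tube at the bowl's far rim is not part of the job. Origin on the stub's axis at counter level, y from the post to the bowl, z up.
- rest_centre (a point): centre of the cup rest, the mark for the spout: a round steel drain dish 72 mm across with dark slots, floor 64 mm, low rim 70 mm above the counter, on a short arm clamped to the spout post. It stays put, its centre 95 mm from the stub's axis, 57 to 149 degrees clockwise (from above) of the direction from post to bowl. x points outward from the axis, z up.
- valve (a joint): quarter-turn lever of the supply valve, rad: 0 is shut (lever square to the pipe, on the pipe's robot side), 1.57 is fully open, a stop (lever along the pipe, pointing away from the rinse unit). It grows anticlockwise seen from above, is stiff (0.12 N m: 2 N at 60 mm) and stays where it is left.
- valve_axis (a point): point on the vertical stem axis of the brass ball valve, 62 mm above the counter, at the lever's level. The valve sits on a fixed copper pipe 15 mm thick, centre line 24 mm high, that runs from the end of the unit's deck away from the bowl through the valve and on for 130 mm to a flange on the counter. y along the pipe towards the unit, z up.
- lever_end (a point): outer end of the valve lever, mid-thickness, 62 mm above the counter, 88 mm from the stem's axis; -x points outward along the lever, z up. The lever is level; its black sleeve (32 to 88 mm from the axis) is 16 mm wide, from 57 to 67 mm above the counter. Under it there is only the bare counter and, when it is open, the pipe.
- tumbler: clear plastic cup 58 mm wide, 72 mm high, standing on the deck by the spout post (top 107 mm above the counter); origin at the centre of its foot, z up. Not to be disturbed.
- jaw_model: plaster model of a lower jaw, about 55 x 66 x 36 mm, on the counter on the robot's side of the rinse unit; origin at the centre of its underside, z up. Not to be disturbed.
- steel_beaker: plain steel beaker 60 mm wide, 80 mm high, on the counter to the right on the robot's side; origin at the centre of its foot, z up. Not to be disturbed.
- rinse_bottle: green bottle 62 mm wide, 170 mm high, on the counter beyond the rinse unit; origin at the centre of its foot, z up. Not to be disturbed.
- bur_jar: small glass jar 52 mm wide, 60 mm high, on the counter beyond the valve; origin at the centre of its foot, z up. Not to be disturbed.

How it is judged:
By the outcome, as a careful person would: the job done as asked, in the order asked, and still so for the second after the job is handed in, with the robot touching nothing.
It also fails if it takes over 70 s, if anything falls off the work surface, if the arm or the gripper's body presses on something with over 40 N, if the wrist force passes 120 N, or if a joint passes its speed limit or range.

## Working session

There is one attempt and no reset: what is moved stays moved. The work goes in short steps, Python scripts to look and compute and a tool call to move; the robot and the scene stay as the last step left them, time stands still between calls to the robot, and variables do not carry over. Pictures are saved under pics/ and viewed, at most 10 in all, crops included, and the job is handed in when it is done.

Besides the shell and the picture viewer there is one more tool, called after "Emit:" by a JSON object that holds its "name" and its "arguments". servo_tool: Moves the arm, as the interface text tells. Its arguments: {"type":"object","properties":{"motion":{"type":"array","items":{"type":"array"}},"force":{"type":"number"}},"required":["motion"]}

```bash
mkdir -p pics; python3 - <<'E'
from station import manip
import cv2,numpy as np
for n in ("top","side"):
    f=manip.grab_frame(n); cv2.imwrite(f"pics/{n}0.png",cv2.resize(f["color"][:,:,::-1],(800,600),interpolation=cv2.INTER_CUBIC)); np.savez(f"pics/{n}0.npz",**f)
    print(n,f["mtx"].round(1).tolist(),f["pose"].round(3).tolist())
o=manip.get_obs();print({k:np.round(v,3).tolist() for k,v in o.items()})
E
```

```text
top [[387.1, 0.0, 255.4], [0.0, 387.1, 186.0], [0.0, 0.0, 1.0]] [[-0.012, -0.996, 0.086, 452.511], [-1.0, 0.013, 0.008, -117.036], [-0.009, -0.086, -0.996, 1082.085], [0.0, 0.0, 0.0, 1.0]]
side [[490.9, 0.0, 248.5], [0.0, 490.9, 203.1], [0.0, 0.0, 1.0]] [[0.701, -0.504, 0.505, -197.234], [-0.713, -0.508, 0.483, -818.684], [0.012, -0.699, -0.715, 1178.524], [0.0, 0.0, 0.0, 1.0]]
{'t': 0.1, 'joint_pos': [1.333, 0.126, -0.04, 1.405, -0.0, 1.571], 'joint_velocities': [-0.0, -0.001, 0.003, -0.001, -0.001, 0.0], 'effort': [0.002, -43.69, 35.361, 0.014, 0.0, -0.0], 'position': [123.591, 509.853, 205.016], 'tcp_rot': [0.119, 0.993, -0.001, -0.0], 'wrist_force': [0.285, -0.563, 0.464], 'moment': [0.024, 0.03, 0.051], 'finger_force': 0.0, 'width': 85.48}
```

View pics/top0.png

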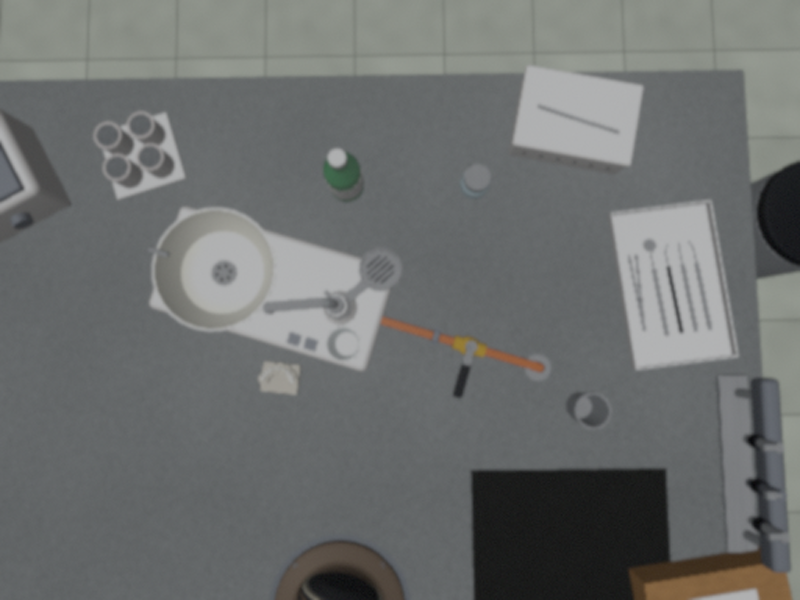

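View pics/side0.png

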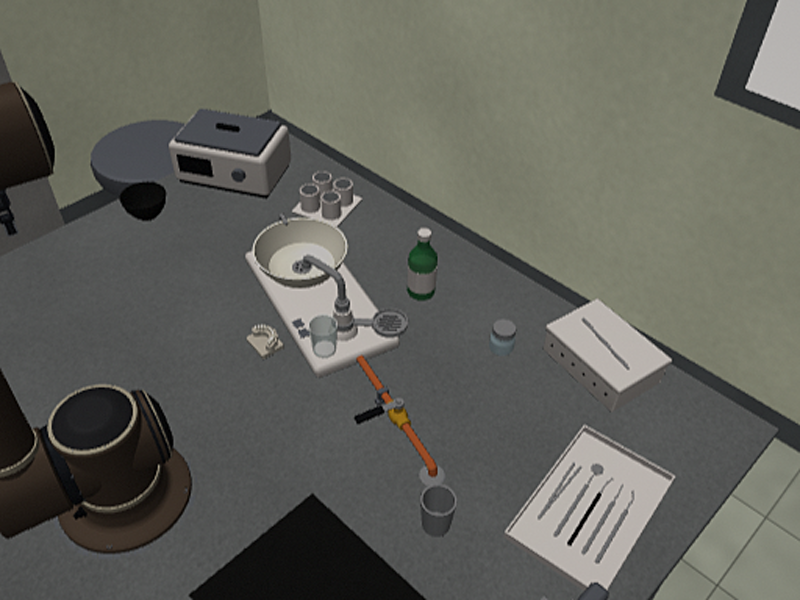

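The top view (800x600 px) shows the post at about (340,305), the spout pointing left to (270,308), the rest at (380,269), the valve at (470,348) and the lever end at (458,395). I'll zoom in on both views to get more accurate pixel positions.

```bash
cat > h.py <<'E'
import numpy as np,cv2
def ray(f,u,v):
    K,P=f["mtx"],f["pose"]; d=np.array([(u-K[0,2])/K[0,0],(v-K[1,2])/K[1,1],1.])
    return P[:3,3],P[:3,:3]@d
def fray(f,u,v):
    K,P=f["mtx"],f["pose"]; x,y=u-K[0,2],v-K[1,2]; r=np.hypot(x,y); t=r/K[0,0]
    return P[:3,3],P[:3,:3]@np.array([np.sin(t)*x/max(r,1e-9),np.sin(t)*y/max(r,1e-9),np.cos(t)])
def onz(od,z):
    o,d=od; return o+d*(z-o[2])/d[2]
def tri(a,b):
    (o,d),(p,e)=a,b; s=np.linalg.lstsq(np.c_[d,-e],p-o,rcond=None)[0]
    q,r=o+d*s[0],p+e*s[1]; return (q+r)/2,np.linalg.norm(q-r)
def fproj(f,p):
    c=np.linalg.inv(f["pose"])@np.r_[p,1]; t=np.arctan2(np.hypot(*c[:2]),c[2]);K=f["mtx"]
    return K[:2,2]+K[0,0]*t*c[:2]/np.hypot(*c[:2])
E
python3 - <<'E'
import numpy as np,cv2
from h import *
T=np.load("pics/top0.npz");S=np.load("pics/side0.npz")
a=T["color"][160:260,160:360,::-1]; b=S["color"][155:275,150:290,::-1]
cv2.imwrite("pics/tc.png",cv2.resize(a,(800,400),interpolation=cv2.INTER_CUBIC))
cv2.imwrite("pics/sc.png",cv2.resize(b,(700,600),interpolation=cv2.INTER_CUBIC))
hsv=cv2.cvtColor(T["color"],cv2.COLOR_RGB2HSV)
m=((hsv[...,0]<13)&(hsv[...,1]>130)&(hsv[...,2]>90)); m[:150]=0;m[300:]=0
y,x=np.nonzero(m); k=(x<360)&(x>240);P=np.array([onz(ray(T,u,v),24)[:2] for u,v in zip(x[k],y[k])])
vx,vy,x0,y0=cv2.fitLine(P.astype(np.float32),cv2.DIST_L2,0,.01,.01).ravel(); print("pipe dir",vx,vy,"pt",x0,y0,len(P))
E
```

```text
pipe dir 0.2978094 0.95462537 pt 441.10593 -243.37105 192
```

View pics/tc.png

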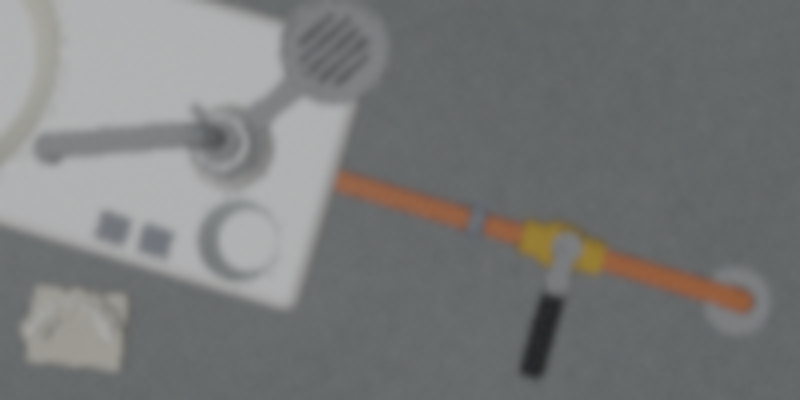

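View pics/sc.png

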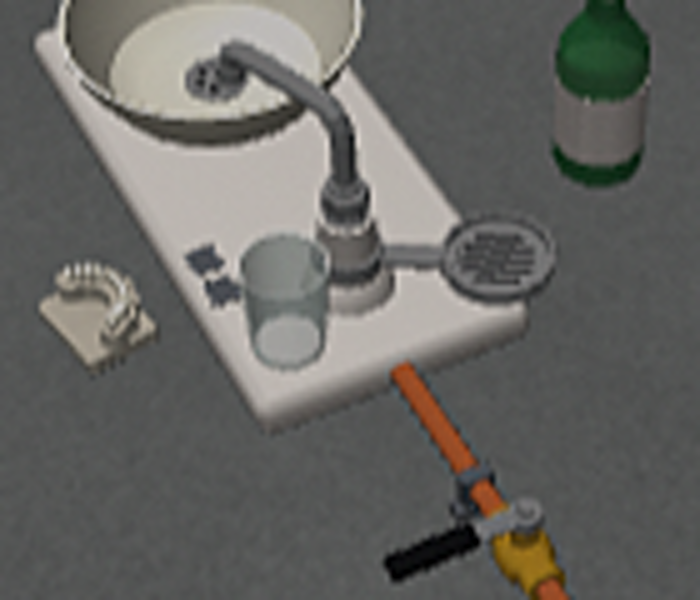

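In the top crop, the rest is at (335,50), the post ring at about (233,142), the tube runs from (215,137) to (45,147), the valve stem is at (566,250) and the lever end at (531,376). In the side crop, the rest is at (500,258), the collar at (346,200), the stem at (524,515) and the lever end at (390,568).

```bash
python3 - <<'E'
from h import *
T=np.load("pics/top0.npz");S=np.load("pics/side0.npz")
t=lambda x,y:ray(T,160+(x+.5)/4-.5,160+(y+.5)/4-.5)
s=lambda x,y:ray(S,150+(x+.5)/5-.5,155+(y+.5)/5-.5)
def show(n,tt,ss,z,zs=None):
    print(n,"top",onz(t(*tt),z)[:2].round(1),"side",onz(s(*ss),zs or z)[:2].round(1) if ss else "")
show("rest",(335,50),(500,258),67)
show("stub/collar",(233,142),(346,212),100,105)
show("riser side z150",(228,140),(344,150),150)
show("tube end",(45,147),(236,48),181)
show("tube mid",(140,141),(290,80),181)
show("stem",(566,245),(524,512),66)
show("lever end",(531,376),(388,568),62)
show("sleeve in",(553,296),(478,537),62)
# deck edges right end: corners of deck top z35
show("deck corner low",(293,308),(268,425),35,20)
show("bowl",((0),(0)),None,99)
E
```

```text
rest top [577. -78.] side [579.5 -79.4]
stub/collar top [514.9 -13.8] side [513.6  -9.9]
riser side z150 top [512.9 -16.1] side [519.4  -4. ]
tube end top [508.2  87.5] side [512.8  84.7]
tube mid top [511.  32.] side [516.6  39.5]
stem top [ 446.9 -227.6] side [ 445.7 -229.8]
lever end top [ 362.3 -203.4] side [ 365.2 -201.2]
sleeve in top [ 413.8 -218.8] side [ 416.5 -221.7]
deck corner low top [406.8 -46.9] side [409.5 -47.4]
bowl top [608.2 135.8] side
```

Measured: stub axis at about (515,-12), spout yaw about 92.6°, rest yaw about -46.5°, so about 8.7 rad to turn. I'll push the outlet tube around with the closed fingers, tool orientation fixed. First I square the tool to the world axes.

Emit:
{"name": "servo_tool", "arguments": {"motion": [[0, [-0.03, -0.025, -0.01], [0, 0, 0.149]], [0, [-0.06, -0.05, -0.02], [0, 0, 0.298]], [0, [-0.09, -0.075, -0.03], [0, 0, 0.447]], [0, [-0.12, -0.1, -0.03], [0, 0, 0.596]], [0, [-0.15, -0.125, -0.03], [0, 0, 0.745]]], "force": 40}}

```text
t: 0.6
position: [240.6, 352.1, 235.7]
tcp_rot: [0.474, 0.88, 0.0, 0.0]
wrist_force: [0.9, 0.4, 0.6]
width: 12.2
finger_force: 0.0
```

Emit:
{"name": "servo_tool", "arguments": {"motion": [[0, [0, 0, 0], [0, 0, 0.149]], [0, [0, 0, 0], [0, 0, 0.298]], [0, [0, 0, 0], [0, 0, 0.447]], [0, [0, 0, 0], [0, 0, 0.588]], [0, [0, 0, 0], [0, 0, 0.588]]]}}

```text
t: 1.1
position: [239.9, 353.2, 235.4]
tcp_rot: [0.707, 0.707, -0.0, 0.0]
wrist_force: [0.2, 0.7, 0.6]
width: 0.6
finger_force: 0.0
```

```bash
python3 - <<'E'
from station import manip
import numpy as np
o=manip.get_obs();print({k:np.round(o[k],3).tolist() for k in("t","position","tcp_rot","joint_pos","width","wrist_force")})
E
```

```text
{'t': 1.1, 'position': [239.934, 353.161, 235.399], 'tcp_rot': [0.707, 0.707, -0.0, 0.0], 'joint_pos': [0.974, -0.057, -0.165, 1.464, -0.0, 2.545], 'width': 0.556, 'wrist_force': [0.171, 0.75, 0.613]}
```

Emit:
{"name": "servo_tool", "arguments": {"motion": [[0, [-0.034, 0.025, 0], [0, 0, 0]], [0, [-0.068, 0.05, 0], [0, 0, 0]], [0, [-0.102, 0.075, 0], [0, 0, 0]], [0, [-0.136, 0.1, 0], [0, 0, 0]], [0, [-0.17, 0.125, 0], [0, 0, 0]]]}}

```text
t: 1.6
position: [365.6, 182.0, 235.6]
tcp_rot: [0.706, 0.709, 0.0, 0.0]
wrist_force: [1.3, 0.9, -0.7]
width: -0.1
finger_force: 0.0
```

Emit:
{"name": "servo_tool", "arguments": {"motion": [[0, [-0.034, 0.025, 0], [0, 0, 0]], [0, [-0.068, 0.05, 0], [0, 0, 0]], [0, [-0.102, 0.075, 0], [0, 0, 0]], [0, [-0.136, 0.1, 0], [0, 0, 0]], [0, [-0.149, 0.111, 0], [0, 0, 0]]]}}

```text
t: 2.1
position: [477.3, 31.8, 235.1]
tcp_rot: [0.707, 0.707, -0.0, 0.0]
wrist_force: [0.0, -0.3, 0.5]
width: 0.0
finger_force: 0.0
```

```bash
python3 - <<'E'
from station import manip
import numpy as np,cv2
from h import *
o=manip.get_obs();print({k:np.round(o[k],3).tolist() for k in("t","position","tcp_rot","joint_pos")})
f=manip.grab_frame("wrist");np.savez("pics/w1.npz",**f);print(f["mtx"].round(1).tolist(),f["pose"].round(3).tolist())
im=cv2.resize(f["color"][:,:,::-1],(800,600),interpolation=cv2.INTER_CUBIC)
for p in [(515,-12,181),(510,83,181),(578,-79,64)]:
    q=(fproj(f,np.array(p,float))+.5)*1.5625; print(q.round(0)); cv2.circle(im,tuple(int(v) for v in q),3,(0,0,255),-1)
cv2.imwrite("pics/w1.png",im)
E
```

```text
{'t': 2.1, 'position': [477.337, 31.83, 235.082], 'tcp_rot': [0.707, 0.707, -0.0, 0.0], 'joint_pos': [0.067, 0.04, -0.069, 1.462, -0.001, 1.637]}
[[297.3, 0.0, 257.7], [0.0, 297.3, 193.1], [0.0, 0.0, 1.0]] [[1.0, -0.001, -0.001, 476.548], [-0.001, -0.947, -0.321, 114.994], [-0.0, 0.321, -0.947, 403.593], [0.0, 0.0, 0.0, 1.0]]
[473. 391.]
[473. 217.]
[522. 390.]
```

View pics/w1.png

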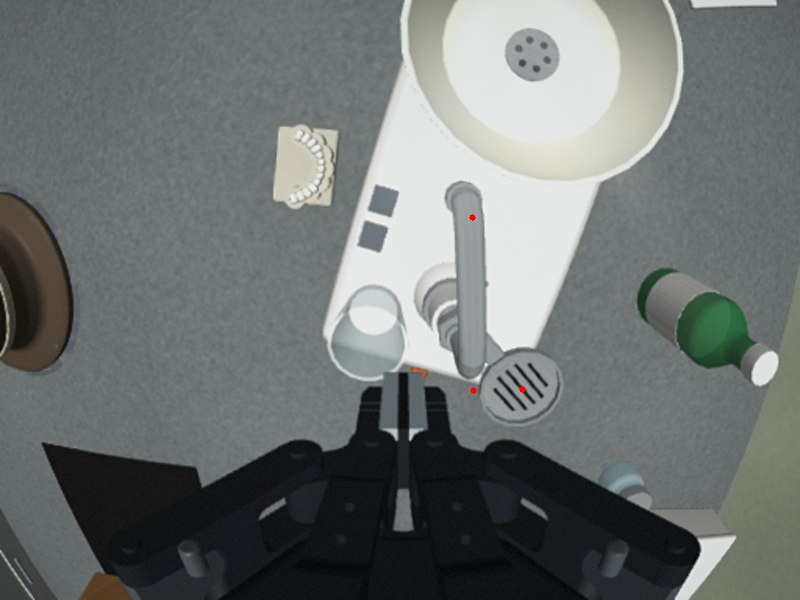

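The wrist view shows the tube running from (472,365) to about (463,195), and the rest centre at (521,387), right on my estimate. I'll check the axis from the post ring.

```bash
python3 - <<'E'
from h import *
f=dict(np.load("pics/w1.npz"))
R=lambda x,y:fray(f,(x+.5)/1.5625-.5,(y+.5)/1.5625-.5)
for n,p,z in [("tube a",(472,350),181),("tube b",(470,290),181),("tube c",(466,215),181),("nozzle",(461,200),158),("nozzle outer",(461,182),165),("rest",(521,387),67)]: print(n,onz(R(*p),z)[:2].round(1))
for z in (35,60,100,125,150,181): print(z,((fproj(f,np.array([515,-12.,z]))+.5)*1.5625-.5).round(0))
g=cv2.resize(f["color"][150:260,230:370,::-1],(763,600),interpolation=cv2.INTER_CUBIC);cv2.imwrite("pics/w1c.png",g)
E
```

```text
tube a [513.1  12.5]
tube b [510.3  45.8]
tube c [507.   83.9]
nozzle [507.2  88.7]
nozzle outer [506.2  98.8]
rest [576.2 -75.2]
35 [449. 304.]
60 [452. 314.]
100 [457. 334.]
125 [461. 348.]
150 [466. 365.]
181 [473. 390.]
```

View pics/w1c.png

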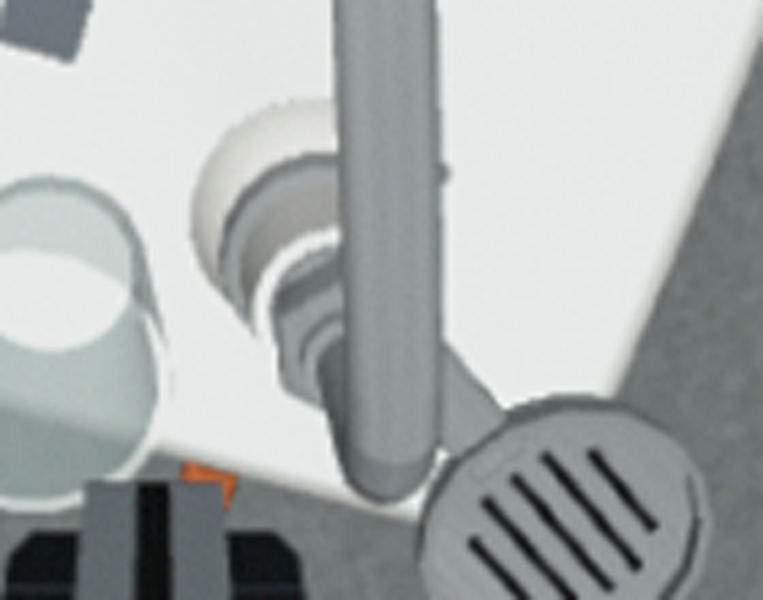

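The axis refines to about (514.5,-8), and the total turn to about 502°.

```bash
python3 - <<'E'
import numpy as np
P=lambda d:58*np.array([np.sin(np.radians(d)),np.cos(np.radians(d))]) # tool x=world y, tool y=world x
for k in range(6):
    a=133-60*k; s=P(a) if k else np.array([39.8,-37.2])
    print(a,[[round(v/1000,4) for v in P(a-12*i)-s] for i in range(1,6)])
s=P(133);print("k6",[[round(v/1000,4) for v in P(133-12*i)-s] for i in range(1,6)])
E
```

```text
133 [[np.float64(0.0099), np.float64(0.0073)], [np.float64(0.015), np.float64(0.0183)], [np.float64(0.0178), np.float64(0.0301)], [np.float64(0.018), np.float64(0.0423)], [np.float64(0.0157), np.float64(0.0542)]]
73 [[np.float64(-0.0047), np.float64(0.0112)], [np.float64(-0.0117), np.float64(0.0211)], [np.float64(-0.0206), np.float64(0.0294)], [np.float64(-0.031), np.float64(0.0356)], [np.float64(-0.0424), np.float64(0.0396)]]
13 [[np.float64(-0.012), np.float64(0.0015)], [np.float64(-0.0241), np.float64(0.0004)], [np.float64(-0.0357), np.float64(-0.0031)], [np.float64(-0.0463), np.float64(-0.009)], [np.float64(-0.0555), np.float64(-0.017)]]
-47 [[np.float64(-0.0073), np.float64(-0.0097)], [np.float64(-0.0124), np.float64(-0.0207)], [np.float64(-0.0151), np.float64(-0.0325)], [np.float64(-0.0154), np.float64(-0.0446)], [np.float64(-0.013), np.float64(-0.0565)]]
-107 [[np.float64(0.0047), np.float64(-0.0112)], [np.float64(0.0117), np.float64(-0.0211)], [np.float64(0.0206), np.float64(-0.0294)], [np.float64(0.031), np.float64(-0.0356)], [np.float64(0.0424), np.float64(-0.0396)]]
-167 [[np.float64(0.012), np.float64(-0.0015)], [np.float64(0.0241), np.float64(-0.0004)], [np.float64(0.0357), np.float64(0.0031)], [np.float64(0.0463), np.float64(0.009)], [np.float64(0.0555), np.float64(0.017)]]
k6 [[np.float64(0.0073), np.float64(0.0097)], [np.float64(0.0124), np.float64(0.0207)], [np.float64(0.0151), np.float64(0.0325)], [np.float64(0.0154), np.float64(0.0446)], [np.float64(0.013), np.float64(0.0565)]]
```

Emit:
{"name": "servo_tool", "arguments": {"motion": [[0, [0, 0, 0.02], [0, 0, 0]], [0, [0, 0, 0.04], [0, 0, 0]], [0, [0, 0, 0.055], [0, 0, 0]], [0, [0, 0, 0.061], [0, 0, 0]], [0, [0, 0, 0.061], [0, 0, 0]]]}}

```text
t: 2.65
position: [475.1, 35.0, 174.1]
tcp_rot: [0.706, 0.708, -0.001, -0.001]
wrist_force: [0.4, -0.1, 0.0]
width: 0.1
finger_force: 0.0
```

Emit:
{"name": "servo_tool", "arguments": {"motion": [[0, [0.0073, 0.0097, 0], [0, 0, 0]], [0, [0.0124, 0.0207, 0], [0, 0, 0]], [0, [0.0151, 0.0325, 0], [0, 0, 0]], [0, [0.0154, 0.0446, 0], [0, 0, 0]], [0, [0.013, 0.0565, 0], [0, 0, 0]]]}}

```text
t: 3.15
position: [533.9, 47.7, 174.7]
tcp_rot: [0.707, 0.707, 0.0, 0.0]
wrist_force: [-0.7, -1.2, -0.9]
width: 0.3
finger_force: 0.0
```

Emit:
{"name": "servo_tool", "arguments": {"motion": [[0, [-0.0047, 0.0112, 0], [0, 0, 0]], [0, [-0.0117, 0.0211, 0], [0, 0, 0]], [0, [-0.0206, 0.0294, 0], [0, 0, 0]], [0, [-0.031, 0.0356, 0], [0, 0, 0]], [0, [-0.0424, 0.0396, 0], [0, 0, 0]]]}}

```text
t: 3.65
position: [572.5, 3.8, 174.6]
tcp_rot: [0.707, 0.707, -0.0, -0.0]
wrist_force: [-0.9, -0.1, -0.2]
width: -0.2
finger_force: 0.0
```

```bash
python3 - <<'E'
from station import manip
import numpy as np,cv2
f=manip.grab_frame("wrist");np.savez("pics/w2.npz",**f)
cv2.imwrite("pics/w2.png",cv2.resize(f["color"][:,:,::-1],(600,450),interpolation=cv2.INTER_CUBIC))
E
```

```text
(no output)
```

View pics/w2.png

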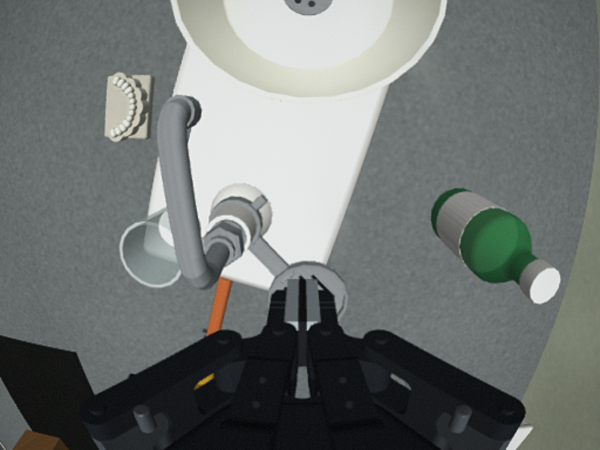

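The spout seems not to have followed the push: it still points to (180,110) in this 600x450 picture. I'll work out its angle.

```bash
python3 - <<'E'
from h import *
from station import manip
f=dict(np.load("pics/w2.npz"));g=dict(np.load("pics/w1.npz"))
s=600/512
R=lambda x,y:fray(f,(x+.5)/s-.5,(y+.5)/s-.5)
G=lambda x,y:fray(g,(x+.5)/1.5625-.5,(y+.5)/1.5625-.5)
for p in [(197,255),(185,200),(176,130)]: print(onz(R(*p),181).round(1))
print("elbow",tri(R(203,272),G(472,357)),"tip",tri(R(182,106),G(462,192)))
print(manip.tip_reach,[round(v,1) for v in f["pose"][:3,3]])
E
```

```text
[516.7  16.2 181. ]
[513.3  45.9 181. ]
[511.2  80.9 181. ]
elbow (array([515.2795909 ,   1.80414707, 169.60915354]), np.float64(2.025503082175334)) tip (array([507.42968752,  93.05616278, 159.84083204]), np.float64(0.2025933489274238))
14.0 [np.float64(571.7), np.float64(86.9), np.float64(343.2)]
```

```bash
python3 - <<'E'
from h import *
from station import manip
f=dict(np.load("pics/w2.npz"));g=dict(np.load("pics/w1.npz"))
for z in (235,221,208): print(((fproj(g,np.array([477.3,31.8,z]))+.5)*1.5625-.5).round(0))
print("pad +11 y",((fproj(g,np.array([477.3,42.8,221]))+.5)*1.5625-.5).round(0))
for z in (174,160): print(((fproj(f,np.array([572.5,3.8,z]))+.5)*600/512-.5).round(0))
o=manip.get_obs();print({k:np.round(o[k],3).tolist() for k in("t","position","tcp_rot","joint_pos","wrist_force","moment")})
h=manip.grab_frame("side");np.savez("pics/s2.npz",**h);c=np.hstack([cv2.resize(np.load("pics/side0.npz")["color"][130:250,140:280,::-1],(400,343),interpolation=cv2.INTER_CUBIC),cv2.resize(h["color"][130:250,140:280,::-1],(400,343),interpolation=cv2.INTER_CUBIC)]);cv2.imwrite("pics/s2.png",c)
E
```

```text
[405. 363.]
[405. 349.]
[405. 337.]
pad +11 y [405. 325.]
[304. 272.]
[304. 261.]
{'t': 3.7, 'position': [572.841, 2.327, 174.531], 'tcp_rot': [0.708, 0.707, -0.0, 0.0], 'joint_pos': [0.005, 0.218, 0.003, 1.356, -0.001, 1.577], 'wrist_force': [0.344, -0.763, 0.032], 'moment': [-0.092, -0.036, 0.006]}
```

View pics/s2.png

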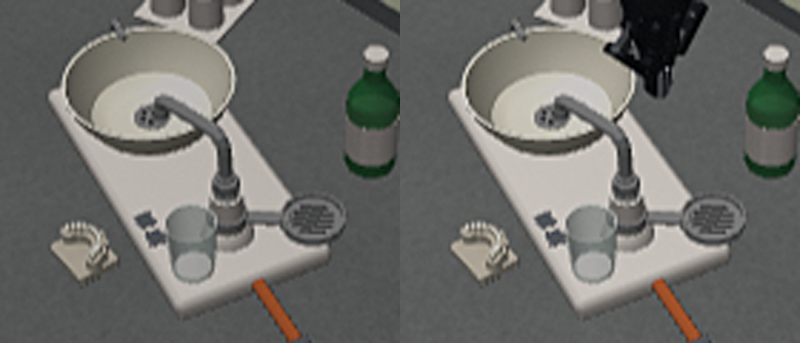

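```bash
python3 - <<'E'
from h import *
h=dict(np.load("pics/s2.npz"));f=dict(np.load("pics/w2.npz"))
s=600/512
r=ray(h,140+261*140/400-.5,130+96*120/343-.5)
for z in (160,200,215): print(z,onz(r,z).round(0))
print(tri(r,fray(f,304/s-.5,281/s-.5)))
print(np.linalg.inv(f["pose"])[:3]@np.array([572.5,3.8,174.6,1]))
# jaw, deck check: side vs wrist rays of rest in w1
E
```

```text
160 [607.  32. 160.]
200 [576.  -1. 200.]
215 [564. -14. 215.]
(array([576.1969796 ,   5.67906452, 193.44514695]), np.float64(9.220867732799649))
[  0.87478476  24.58401997 186.30603621]
```

The side and wrist rays put the real fingertips near z≈198, above the tube, so the push passed over it. I'll lower by 37 mm, which still clears 120 mm on the nominal figures too. Then I go on round behind the tube.

Emit:
{"name": "servo_tool", "arguments": {"motion": [[0, [0, 0, 0.01], [0, 0, 0]], [0, [0, 0, 0.02], [0, 0, 0]], [0, [0, 0, 0.03], [0, 0, 0]], [0, [0, 0, 0.037], [0, 0, 0]], [0, [0, 0, 0.037], [0, 0, 0]]]}}

```text
t: 4.25
position: [571.1, 5.3, 136.1]
tcp_rot: [0.707, 0.707, -0.001, -0.001]
wrist_force: [-0.2, -0.5, 0.9]
width: -0.1
finger_force: 0.0
```

Emit:
{"name": "servo_tool", "arguments": {"motion": [[0, [-0.012, 0.0015, 0], [0, 0, 0]], [0, [-0.0241, 0.0004, 0], [0, 0, 0]], [0, [-0.0357, -0.0031, 0], [0, 0, 0]], [0, [-0.0463, -0.009, 0], [0, 0, 0]], [0, [-0.0555, -0.017, 0], [0, 0, 0]]]}}

```text
t: 4.75
position: [554.6, -51.9, 137.8]
tcp_rot: [0.707, 0.707, 0.0, 0.0]
wrist_force: [0.2, -0.4, -1.0]
width: 0.2
finger_force: 0.0
```

Emit:
{"name": "servo_tool", "arguments": {"motion": [[0, [-0.0073, -0.0097, 0], [0, 0, 0]], [0, [-0.0124, -0.0207, 0], [0, 0, 0]], [0, [-0.0151, -0.0325, 0], [0, 0, 0]], [0, [-0.0154, -0.0446, 0], [0, 0, 0]], [0, [-0.013, -0.0565, 0], [0, 0, 0]]]}}

```text
t: 5.25
position: [497.4, -63.4, 137.8]
tcp_rot: [0.707, 0.707, 0.0, 0.0]
wrist_force: [0.4, -0.1, -0.1]
width: -0.1
finger_force: 0.0
```

```bash
python3 - <<'E'
from station import manip
from h import *
o=manip.get_obs();print({k:np.round(o[k],2).tolist() for k in("t","position","wrist_force")})
b=np.load("pics/side0.npz")["color"].astype(int);h=manip.grab_frame("side");np.savez("pics/s3.npz",**h)
m=(np.abs(h["color"].astype(int)-b).max(2)>30); m[:100]=0
# tip: lowest changed pixel belonging to gripper blob
n,l,st,c=cv2.connectedComponentsWithStats(m.astype(np.uint8))
for i in np.argsort(-st[1:,4])[:4]+1:
    y,x=np.nonzero(l==i);j=y>=y.max()-1; u,v=x[j].mean(),y.max(); print(st[i],u,v)
    for z in (120,160): print("  ",z,onz(ray(h,u,v),z).round(0))
E
```

```text
{'t': 5.25, 'position': [497.39, -63.44, 137.8], 'wrist_force': [0.38, -0.13, -0.14]}
[   0  142   76  203 7774] 4.909090909090909 344
   120 [-183.  -25.  120.]
   160 [-184.  -55.  160.]
[   0  100  115   45 2680] 27.58823529411765 144
   120 [218. 620. 120.]
   160 [202. 566. 160.]
[ 202  100   48   98 2669] 226.83333333333334 197
   120 [521. -38. 120.]
   160 [494. -68. 160.]
[ 55 249  56  78 912] 69.64 326
   120 [-52. -90. 120.]
   160 [ -57. -117.  160.]
```

The tip really is at about z=158 here. I'll continue round to behind the tube and push.

Emit:
{"name": "servo_tool", "arguments": {"motion": [[0, [0.0047, -0.0112, 0], [0, 0, 0]], [0, [0.0117, -0.0211, 0], [0, 0, 0]], [0, [0.0206, -0.0294, 0], [0, 0, 0]], [0, [0.031, -0.0356, 0], [0, 0, 0]], [0, [0.0424, -0.0396, 0], [0, 0, 0]]]}}

```text
t: 5.8
position: [458.4, -20.0, 137.8]
tcp_rot: [0.707, 0.707, 0.0, 0.0]
wrist_force: [0.1, 1.3, 0.2]
width: -0.0
finger_force: 0.0
```

Emit:
{"name": "servo_tool", "arguments": {"motion": [[0, [0.012, -0.0015, 0], [0, 0, 0]], [0, [0.0241, -0.0004, 0], [0, 0, 0]], [0, [0.0357, 0.0031, 0], [0, 0, 0]], [0, [0.0463, 0.009, 0], [0, 0, 0]], [0, [0.0555, 0.017, 0], [0, 0, 0]]]}}

```text
t: 6.3
position: [476.7, 35.5, 137.7]
tcp_rot: [0.707, 0.707, 0.0, 0.0]
wrist_force: [0.6, -0.4, 0.1]
width: 0.2
finger_force: 0.0
```

Emit:
{"name": "servo_tool", "arguments": {"motion": [[0, [0.0073, 0.0097, 0], [0, 0, 0]], [0, [0.0124, 0.0207, 0], [0, 0, 0]], [0, [0.0151, 0.0325, 0], [0, 0, 0]], [0, [0.0154, 0.0446, 0], [0, 0, 0]], [0, [0.013, 0.0565, 0], [0, 0, 0]]]}}

```text
t: 6.8
position: [533.2, 47.4, 137.3]
tcp_rot: [0.707, 0.707, -0.0, -0.001]
wrist_force: [-3.1, 0.0, -1.3]
width: 0.1
finger_force: 1.1
```

```bash
python3 - <<'E'
from station import manip
from h import *
o=manip.get_obs();print({k:np.round(o[k],2).tolist() for k in("t","position","wrist_force","moment")})
b=np.load("pics/s3.npz")["color"].astype(int)[190:215,190:240];h=manip.grab_frame("side");np.savez("pics/s4.npz",**h)
# old outlet tube pixels: has the spout left its old place?
c0=np.load("pics/side0.npz")["color"].astype(int);c=h["color"].astype(int)
for u,v in [(198,164),(208,171),(214,175),(219,185)]: print(c0[v,u],c[v,u])
E
```

```text
{'t': 6.8, 'position': [533.24, 47.42, 137.27], 'wrist_force': [-3.07, 0.01, -1.26], 'moment': [0.02, 0.47, -0.05]}
[101 101 101] [202 200 194]
[111 110 110] [146 144 138]
[111 110 111] [218 212 206]
[55 55 56] [63 62 64]
```

Contact: about 3 N and the spout is moving. Carry on to φ≈-347°.

Emit:
{"name": "servo_tool", "arguments": {"motion": [[0, [-0.0047, 0.0112, 0], [0, 0, 0]], [0, [-0.0117, 0.0211, 0], [0, 0, 0]], [0, [-0.0206, 0.0294, 0], [0, 0, 0]], [0, [-0.031, 0.0356, 0], [0, 0, 0]], [0, [-0.0424, 0.0396, 0], [0, 0, 0]]]}}

```text
t: 7.35
position: [572.8, 4.2, 137.8]
tcp_rot: [0.707, 0.707, 0.0, -0.0]
wrist_force: [-2.2, 2.9, 0.0]
width: -0.4
finger_force: 1.2
```

Emit:
{"name": "servo_tool", "arguments": {"motion": [[0, [-0.012, 0.0015, 0], [0, 0, 0]], [0, [-0.0241, 0.0004, 0], [0, 0, 0]], [0, [-0.0357, -0.0031, 0], [0, 0, 0]], [0, [-0.0463, -0.009, 0], [0, 0, 0]], [0, [-0.0555, -0.017, 0], [0, 0, 0]]]}}

```text
t: 7.85
position: [554.9, -51.6, 137.9]
tcp_rot: [0.707, 0.707, 0.0, 0.0]
wrist_force: [1.9, 3.2, 0.0]
width: 0.4
finger_force: 1.1
```

Emit:
{"name": "servo_tool", "arguments": {"motion": [[0, [-0.0073, -0.0097, 0], [0, 0, 0]], [0, [-0.0124, -0.0207, 0], [0, 0, 0]], [0, [-0.0151, -0.0325, 0], [0, 0, 0]], [0, [-0.0154, -0.0446, 0], [0, 0, 0]], [0, [-0.013, -0.0565, 0], [0, 0, 0]]]}}

```text
t: 8.35
position: [497.6, -63.8, 137.8]
tcp_rot: [0.707, 0.707, -0.0, 0.0]
wrist_force: [2.8, -0.9, -0.2]
width: 0.2
finger_force: 1.0
```

Emit:
{"name": "servo_tool", "arguments": {"motion": [[0, [0.0047, -0.0112, 0], [0, 0, 0]], [0, [0.0117, -0.0211, 0], [0, 0, 0]], [0, [0.0206, -0.0294, 0], [0, 0, 0]], [0, [0.031, -0.0356, 0], [0, 0, 0]], [0, [0.0424, -0.0396, 0], [0, 0, 0]]]}}

```text
t: 8.85
position: [458.3, -20.4, 137.7]
tcp_rot: [0.707, 0.707, -0.0, 0.0]
wrist_force: [1.7, -2.2, 0.1]
width: 0.1
finger_force: 1.2
```

Emit:
{"name": "servo_tool", "arguments": {"motion": [[0, [0.012, -0.0015, 0], [0, 0, 0]], [0, [0.0241, -0.0004, 0], [0, 0, 0]], [0, [0.0357, 0.0031, 0], [0, 0, 0]], [0, [0.0463, 0.009, 0], [0, 0, 0]], [0, [0.0555, 0.017, 0], [0, 0, 0]]]}}

```text
t: 9.35
position: [476.0, 35.5, 137.4]
tcp_rot: [0.707, 0.707, -0.0, -0.0]
wrist_force: [-1.4, -3.3, 0.3]
width: 0.2
finger_force: 1.2
```

Emit:
{"name": "servo_tool", "arguments": {"motion": [[0, [0.0073, 0.0097, 0], [0, 0, 0]], [0, [0.0124, 0.0207, 0], [0, 0, 0]], [0, [0.0151, 0.0325, 0], [0, 0, 0]], [0, [0.0154, 0.0446, 0], [0, 0, 0]], [0, [0.013, 0.0565, 0], [0, 0, 0]]]}}

```text
t: 9.85
position: [533.4, 47.7, 137.3]
tcp_rot: [0.707, 0.707, -0.0, -0.001]
wrist_force: [-2.3, -0.0, -0.4]
width: 0.0
finger_force: 1.1
```

Emit:
{"name": "servo_tool", "arguments": {"motion": [[0, [-0.0047, 0.0112, 0], [0, 0, 0]], [0, [-0.0117, 0.0211, 0], [0, 0, 0]], [0, [-0.0206, 0.0294, 0], [0, 0, 0]], [0, [-0.031, 0.0356, 0], [0, 0, 0]], [0, [-0.0424, 0.0396, 0], [0, 0, 0]]]}}

```text
t: 10.35
position: [572.9, 4.2, 137.8]
tcp_rot: [0.707, 0.707, 0.0, -0.0]
wrist_force: [-1.4, 3.1, -0.0]
width: 0.3
finger_force: 1.2
```

Emit:
{"name": "servo_tool", "arguments": {"motion": [[0, [-0.004, 0.0008, 0], [0, 0, 0]], [0, [-0.008, 0.0013, 0], [0, 0, 0]], [0, [-0.012, 0.0015, 0], [0, 0, 0]], [0, [-0.0161, 0.0014, 0], [0, 0, 0]], [0, [-0.0201, 0.0011, 0], [0, 0, 0]]]}}

```text
t: 10.85
position: [573.2, -15.2, 137.9]
tcp_rot: [0.707, 0.707, 0.0, 0.0]
wrist_force: [-0.2, 3.0, 0.1]
width: -0.0
finger_force: 1.1
```

Emit:
{"name": "servo_tool", "arguments": {"motion": [[0, [0.006, 0.002, 0], [0, 0, 0]], [0, [0.006, 0.002, -0.03], [0, 0, 0]], [0, [0.006, 0.002, -0.06], [0, 0, 0]], [0, [0.006, 0.002, -0.09], [0, 0, 0]], [0, [0.006, 0.002, -0.1], [0, 0, 0]]]}}

```text
t: 11.35
position: [576.5, -9.1, 241.1]
tcp_rot: [0.707, 0.707, 0.001, 0.002]
wrist_force: [0.6, 0.1, 0.3]
width: 0.1
finger_force: 0.0
```

Emit:
{"name": "servo_tool", "arguments": {"motion": [[0, [-0.02, -0.026, 0], [0, 0, 0]], [0, [-0.04, -0.052, 0], [0, 0, 0]], [0, [-0.06, -0.078, 0], [0, 0, 0]], [0, [-0.08, -0.104, 0], [0, 0, 0]], [0, [-0.095, -0.124, 0], [0, 0, 0]]]}}

```text
t: 11.85
position: [449.7, -104.9, 237.1]
tcp_rot: [0.707, 0.707, -0.001, 0.0]
wrist_force: [-0.1, 0.6, 1.1]
width: 0.0
finger_force: 0.0
```

```bash
python3 - <<'E'
from station import manip
from h import *
o=manip.get_obs();print({k:np.round(o[k],2).tolist() for k in("t","position","wrist_force")})
f=manip.grab_frame("wrist");np.savez("pics/w3.npz",**f)
t=manip.grab_frame("top");np.savez("pics/t3.npz",**t);h=manip.grab_frame("side");np.savez("pics/s3.npz",**h)
a=cv2.resize(f["color"][60:340,190:470,::-1],(600,600),interpolation=cv2.INTER_CUBIC)
b=cv2.resize(h["color"][170:240,190:270,::-1],(200,175),interpolation=cv2.INTER_CUBIC);c=cv2.resize(t["color"][150:230,190:270,::-1],(200,200),interpolation=cv2.INTER_CUBIC)
im=np.zeros((600,800,3),np.uint8);im[:,:600]=a;im[:175,600:]=b;im[200:400,600:]=c;cv2.imwrite("pics/m3.png",im)
E
```

```text
{'t': 11.85, 'position': [449.71, -104.95, 237.09], 'wrist_force': [-0.14, 0.57, 1.11]}
```

View pics/m3.png

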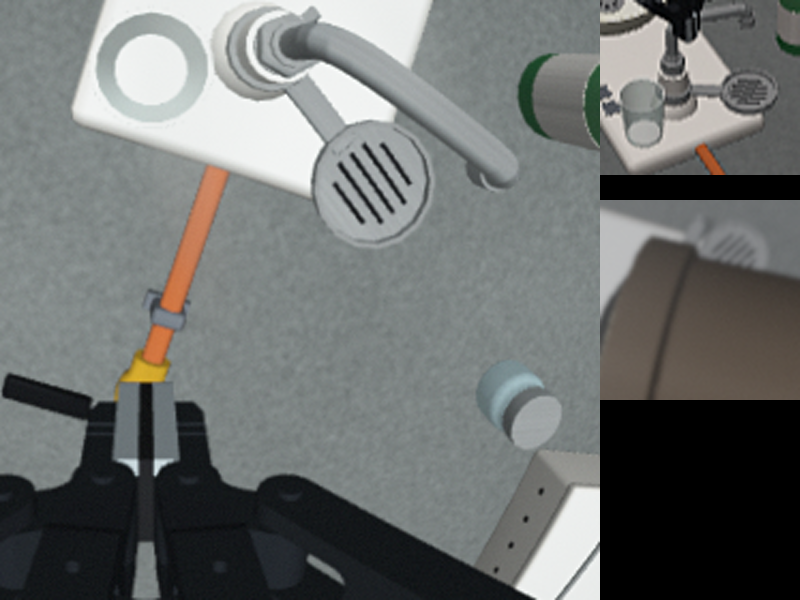

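The wrist part shows the rest centre at (373,183), the tube from (325,40) to (500,160) and the nozzle mouth near (488,182). Computing the remaining angle.

```bash
python3 - <<'E'
from h import *
f=dict(np.load("pics/w3.npz"));s=600/280
R=lambda x,y:fray(f,190+(x+.5)/s-.5,60+(y+.5)/s-.5)
for n,p,z in [("tube a",(345,45),179),("tube b",(420,92),179),("tube c",(485,142),179),("mouth",(488,184),152),("nozzle outer",(518,174),165),("rest",(373,182),67),("postring",(265,52),100),("stem",(140,385),66)]: print(n,onz(R(*p),z)[:2].round(1))
E
```

```text
tube a [520.4  -7.6]
tube b [551.  -22.7]
tube c [581.3 -39.6]
mouth [600.7 -60.4]
nozzle outer [608.1 -53.2]
rest [575.9 -75.6]
postring [505.5  -8.5]
stem [ 445.3 -199.9]
```

Spout at about -27° and the rest at about -48°, so about 21° to go. I'll go back down and push another 16–17°, then look again.

Emit:
{"name": "servo_tool", "arguments": {"motion": [[0, [0.02, 0.026, 0], [0, 0, 0]], [0, [0.04, 0.052, 0], [0, 0, 0]], [0, [0.06, 0.078, 0], [0, 0, 0]], [0, [0.08, 0.104, 0], [0, 0, 0]], [0, [0.095, 0.124, 0], [0, 0, 0]]]}}

```text
t: 12.5
position: [577.3, -6.9, 236.4]
tcp_rot: [0.706, 0.708, -0.0, -0.0]
wrist_force: [0.6, -0.7, 0.3]
width: 0.1
finger_force: 0.0
```

Emit:
{"name": "servo_tool", "arguments": {"motion": [[0, [0, 0, 0], [0, 0, 0]], [0, [0, 0, 0.03], [0, 0, 0]], [0, [0, 0, 0.06], [0, 0, 0]], [0, [0, 0, 0.09], [0, 0, 0]], [0, [0, 0, 0.1], [0, 0, 0]]]}}

```text
t: 13.0
position: [573.3, -8.9, 134.1]
tcp_rot: [0.707, 0.707, -0.002, -0.002]
wrist_force: [-0.5, 1.0, -0.4]
width: 0.0
finger_force: 0.0
```

Emit:
{"name": "servo_tool", "arguments": {"motion": [[0, [0, 0, 0], [0, 0, 0]], [0, [-0.005, -0.002, 0], [0, 0, 0]], [0, [-0.01, -0.004, 0], [0, 0, 0]], [0, [-0.015, -0.006, 0], [0, 0, 0]], [0, [-0.018, -0.008, 0], [0, 0, 0]]]}}

```text
t: 13.5
position: [567.7, -27.5, 138.9]
tcp_rot: [0.707, 0.707, 0.001, 0.001]
wrist_force: [0.3, 3.0, 0.5]
width: 0.1
finger_force: 1.2
```

Emit:
{"name": "servo_tool", "arguments": {"motion": [[0, [0.005, 0.004, 0], [0, 0, 0]], [0, [0.005, 0.004, -0.03], [0, 0, 0]], [0, [0.005, 0.004, -0.06], [0, 0, 0]], [0, [0.005, 0.004, -0.09], [0, 0, 0]], [0, [0.005, 0.004, -0.1], [0, 0, 0]]]}}

```text
t: 14.0
position: [572.5, -22.3, 241.2]
tcp_rot: [0.707, 0.707, 0.001, 0.002]
wrist_force: [0.2, 1.0, 0.2]
width: 0.2
finger_force: 0.0
```

Emit:
{"name": "servo_tool", "arguments": {"motion": [[0, [-0.035, 0.002, 0], [0, 0, 0]], [0, [-0.07, 0.004, 0], [0, 0, 0]], [0, [-0.105, 0.006, 0], [0, 0, 0]], [0, [-0.136, 0.007, 0], [0, 0, 0]], [0, [-0.136, 0.007, 0], [0, 0, 0]]]}}

```text
t: 14.5
position: [578.1, -161.5, 236.4]
tcp_rot: [0.709, 0.706, -0.001, -0.0]
wrist_force: [0.5, 1.1, -1.3]
width: 0.4
finger_force: 0.0
```

```bash
python3 - <<'E'
from station import manip
from h import *
o=manip.get_obs();print({k:np.round(o[k],2).tolist() for k in("t","position","wrist_force")})
f=manip.grab_frame("wrist");np.savez("pics/w4.npz",**f)
print(f["pose"][:3,3].round(1),fproj(f,np.array([577,-76,67.])).round(1),fproj(f,np.array([514.5,-8,179.])).round(1))
cv2.imwrite("pics/w4.png",cv2.resize(f["color"][60:300,136:456,::-1],(800,600),interpolation=cv2.INTER_CUBIC))
E
```

```text
{'t': 14.5, 'position': [578.07, -161.46, 236.36], 'wrist_force': [0.46, 1.15, -1.3]}
[577.8 -78.2 404.8] [257.4  93.7] [174.6  11. ]
```

View pics/w4.png

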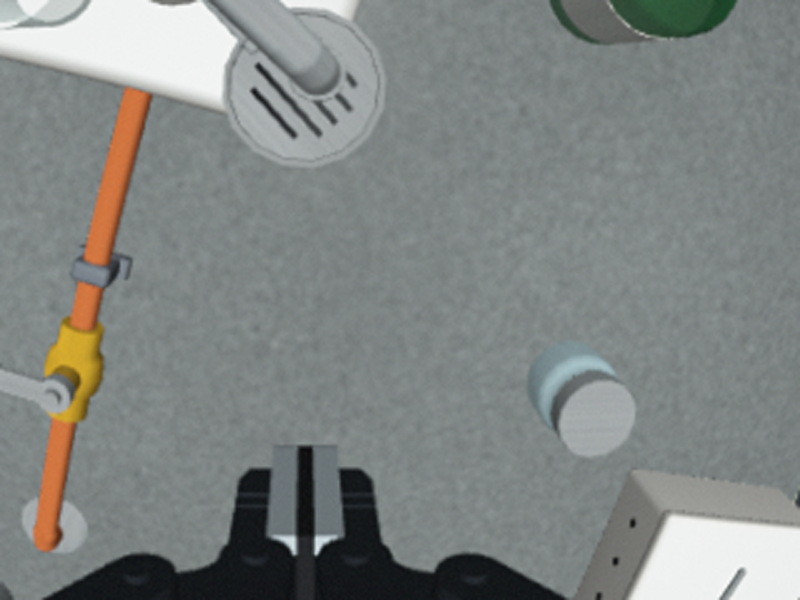

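The rest rim circle is centred at about (305,87) and the nozzle's rim at about (319,75); slots are visible on both sides. Computing the offset.

```bash
python3 - <<'E'
from h import *
f=dict(np.load("pics/w4.npz"));s=2.5
R=lambda x,y:fray(f,136+(x+.5)/s-.5,60+(y+.5)/s-.5)
r=onz(R(305,87),68);print("rest",r)
A=np.array([514.5,-7.5])
for p,z in [((319,75),152),((319,75),160),((347,75),152),((319,102),152),((285,48),179),((260,20),179)]:
    q=onz(R(*p),z);d=q[:2]-A;print(p,z,q[:2].round(1),np.hypot(*d).round(1),np.degrees(np.arctan2(d[1],d[0])).round(1))
d=r[:2]-A;print(np.hypot(*d),np.degrees(np.arctan2(d[1],d[0])))
E
```

```text
rest [577.36676871 -76.91497942  68.        ]
(319, 75) 152 [582.2 -73.2] 94.3 -44.1
(319, 75) 160 [582.  -73.3] 94.3 -44.3
(347, 75) 152 [591.5 -73.1] 101.2 -40.4
(319, 102) 152 [582.1 -82.4] 100.9 -47.9
(285, 48) 179 [571.6 -65.4] 81.4 -45.4
(260, 20) 179 [564.3 -56.7] 70.0 -44.7
93.65185516285436 -47.833942211828315
```

About 3.5° remains (≈3.5 mm at the peg). Going back to nudge it.

Emit:
{"name": "servo_tool", "arguments": {"motion": [[0, [0.035, -0.002, 0], [0, 0, 0]], [0, [0.07, -0.004, 0], [0, 0, 0]], [0, [0.105, -0.006, 0], [0, 0, 0]], [0, [0.136, -0.007, 0], [0, 0, 0]], [0, [0.136, -0.007, 0], [0, 0, 0]]]}}

```text
t: 15.05
position: [570.7, -17.9, 237.6]
tcp_rot: [0.705, 0.709, 0.0, -0.0]
wrist_force: [0.9, -0.1, 0.9]
width: -0.4
finger_force: 0.0
```

Emit:
{"name": "servo_tool", "arguments": {"motion": [[0, [0, 0, 0], [0, 0, 0]], [0, [0, 0, 0.03], [0, 0, 0]], [0, [0, 0, 0.06], [0, 0, 0]], [0, [0, 0, 0.09], [0, 0, 0]], [0, [0, 0, 0.1], [0, 0, 0]]]}}

```text
t: 15.55
position: [569.4, -22.8, 134.4]
tcp_rot: [0.707, 0.707, -0.002, -0.002]
wrist_force: [-0.1, 1.1, 0.0]
width: -0.0
finger_force: 0.0
```

Emit:
{"name": "servo_tool", "arguments": {"motion": [[0, [0, 0, 0], [0, 0, 0]], [0, [-0.002, -0.002, 0], [0, 0, 0]], [0, [-0.004, -0.004, 0], [0, 0, 0]], [0, [-0.006, -0.004, 0], [0, 0, 0]], [0, [-0.006, -0.004, 0], [0, 0, 0]]]}}

```text
t: 16.05
position: [567.9, -28.1, 138.9]
tcp_rot: [0.707, 0.707, 0.001, 0.001]
wrist_force: [1.1, 1.7, 1.9]
width: 0.2
finger_force: 0.7
```

Emit:
{"name": "servo_tool", "arguments": {"motion": [[0, [0, 0, 0], [0, 0, 0]], [0, [0, 0, 0], [0, 0, 0]], [0, [0, 0, 0], [0, 0, 0]], [0, [0, 0, 0], [0, 0, 0]], [0, [0, 0, 0], [0, 0, 0]]]}}

```text
t: 16.55
position: [567.5, -28.0, 137.9]
tcp_rot: [0.707, 0.707, 0.0, 0.0]
wrist_force: [1.6, 1.5, 1.3]
width: -0.1
finger_force: 1.2
```

Emit:
{"name": "servo_tool", "arguments": {"motion": [[0, [-0.001, 0, 0], [0, 0, 0]], [0, [-0.002, -0.001, 0], [0, 0, 0]], [0, [-0.0027, -0.001, 0], [0, 0, 0]], [0, [-0.0027, -0.001, 0], [0, 0, 0]], [0, [-0.0027, -0.001, 0], [0, 0, 0]]]}}

```text
t: 17.05
position: [566.0, -30.9, 137.6]
tcp_rot: [0.707, 0.707, -0.0, -0.0]
wrist_force: [1.0, 2.0, 1.7]
width: 0.0
finger_force: 1.0
```

Emit:
{"name": "servo_tool", "arguments": {"motion": [[0, [0.005, 0.004, 0], [0, 0, 0]], [0, [0.005, 0.004, -0.03], [0, 0, 0]], [0, [0.005, 0.004, -0.06], [0, 0, 0]], [0, [0.005, 0.004, -0.09], [0, 0, 0]], [0, [0.005, 0.004, -0.1], [0, 0, 0]]]}}

```text
t: 17.55
position: [571.1, -25.9, 240.5]
tcp_rot: [0.707, 0.707, 0.001, 0.002]
wrist_force: [0.7, 0.1, 0.1]
width: -0.2
finger_force: 0.0
```

Emit:
{"name": "servo_tool", "arguments": {"motion": [[0, [-0.035, 0.002, 0], [0, 0, 0]], [0, [-0.07, 0.004, 0], [0, 0, 0]], [0, [-0.105, 0.006, 0], [0, 0, 0]], [0, [-0.133, 0.008, 0], [0, 0, 0]], [0, [-0.133, 0.008, 0], [0, 0, 0]]]}}

```text
t: 18.05
position: [577.9, -161.9, 235.9]
tcp_rot: [0.708, 0.706, -0.001, -0.001]
wrist_force: [0.9, 0.5, -0.5]
width: 0.3
finger_force: 0.0
```

Emit:
{"name": "servo_tool", "arguments": {"motion": [[0, [0, 0, 0], [0, 0, 0]], [0, [0, 0, 0], [0, 0, 0]], [0, [0, 0, 0], [0, 0, 0]], [0, [0, 0, 0], [0, 0, 0]], [0, [0, 0, 0], [0, 0, 0]]]}}

```text
t: 18.55
position: [578.3, -158.1, 237.8]
tcp_rot: [0.707, 0.707, 0.0, 0.0]
wrist_force: [0.9, 0.0, 0.6]
width: -0.3
finger_force: 0.0
```

```bash
python3 - <<'E'
from station import manip
from h import *
f=manip.grab_frame("wrist");np.savez("pics/w5.npz",**f)
g=dict(np.load("pics/w4.npz"))
print(f["pose"][:3,3].round(1),manip.get_obs()["position"].round(1) if hasattr(manip.get_obs()["position"],"round") else manip.get_obs()["position"])
# measured turn about stub axis: match nozzle patch between w4 and w5 (plane z=165), rest patch as reference
def flow(c,p,w):
    x,y=np.round(p).astype(int); return x,y
G=cv2.cvtColor(g["color"],cv2.COLOR_RGB2GRAY);F=cv2.cvtColor(f["color"],cv2.COLOR_RGB2GRAY)
px=lambda x,y:(int(136+x/2.5),int(60+y/2.5))
for n,(x,y),w,z in [("nozzle",(318,72),11,165),("tube",(270,32),9,179),("deckcorner/pipe",(120,170),14,24),("valve",(70,370),14,40)]:
    u,v=px(x,y);t=G[max(v-w,0):v+w+1,u-w:u+w+1];v0=max(v-w,0)
    r=cv2.matchTemplate(F[max(v0-25,0):v0+25+t.shape[0],u-w-25:u+w+26],t,cv2.TM_CCOEFF_NORMED);_,m,_,l=cv2.minMaxLoc(r)
    u2,v2=u-25+l[0],v+max(v0-25,0)-v0+l[1]
    a,b=onz(fray(g,u,v),z),onz(fray(f,u2,v2),z);A=np.array([514.5,-7.5]);an=lambda q:np.degrees(np.arctan2(q[1]-A[1],q[0]-A[0]))
    print(n,round(m,3),a[:2].round(1),b[:2].round(1),"ang",an(a).round(1),an(b).round(1))
E
```

```text
[577.3 -75.1 406.4] [ 578.3 -158.2  237.9]
nozzle 0.91 [581.7 -72.1] [576.8 -75.9] ang -43.8 -47.7
tube 0.944 [567.4 -60.1] [567.9 -68.2] ang -44.8 -48.7
deckcorner/pipe 0.978 [ 481.  -117.6] [ 480.9 -117.4] ang -106.9 -107.0
valve 0.974 [ 448.5 -223.2] [ 448.6 -223.8] ang -107.0 -106.9
```

The spout is now at about -48°, over the rest centre at -47.8°. Next is the valve: stem at about (447,-229), lever pointing to yaw 162.7°, and I push anticlockwise from its +y side.

Emit:
{"name": "servo_tool", "arguments": {"motion": [[0, [-0.004, -0.04, 0], [0, 0, 0]], [0, [-0.008, -0.08, 0], [0, 0, 0]], [0, [-0.012, -0.12, 0], [0, 0, 0]], [0, [-0.02, -0.163, 0], [0, 0, 0]], [0, [-0.02, -0.163, 0], [0, 0, 0]]]}}

```text
t: 19.1
position: [411.1, -178.7, 238.7]
tcp_rot: [0.708, 0.706, -0.0, 0.0]
wrist_force: [-0.5, 0.4, 0.1]
width: -0.0
finger_force: 0.0
```

Emit:
{"name": "servo_tool", "arguments": {"motion": [[0, [0, 0, 0.035], [0, 0, 0]], [0, [0, 0, 0.07], [0, 0, 0]], [0, [0, 0, 0.105], [0, 0, 0]], [0, [0, 0, 0.14], [0, 0, 0]], [0, [0, 0, 0.14], [0, 0, 0]]]}}

```text
t: 19.6
position: [412.5, -177.3, 93.6]
tcp_rot: [0.707, 0.707, -0.001, -0.004]
wrist_force: [-1.0, 0.3, 0.2]
width: -0.1
finger_force: 0.0
```

Emit:
{"name": "servo_tool", "arguments": {"motion": [[0, [0, 0, 0.02], [0, 0, 0]], [0, [0, 0, 0.04], [0, 0, 0]], [0, [0, 0, 0.055], [0, 0, 0]], [0, [0, 0, 0.066], [0, 0, 0]], [0, [0, 0, 0.066], [0, 0, 0]]]}}

```text
t: 20.1
position: [415.3, -178.7, 31.7]
tcp_rot: [0.707, 0.707, -0.0, -0.0]
wrist_force: [0.0, -0.0, 0.5]
width: 0.1
finger_force: 0.0
```

```bash
python3 - <<'E'
from station import manip
from h import *
o=manip.get_obs();print({k:np.round(o[k],2).tolist() for k in("t","position","wrist_force")})
b=np.load("pics/side0.npz")["color"].astype(int);h=manip.grab_frame("side")
m=(np.abs(h["color"].astype(int)-b).max(2)>30); m[:,:190]=0
n,l,st,c=cv2.connectedComponentsWithStats(m.astype(np.uint8))
for i in np.argsort(-st[1:,4])[:2]+1:
    y,x=np.nonzero(l==i);j=y>=y.max()-1; u,v=x[j].mean(),y.max(); print(st[i],u,v,[onz(ray(h,u,v),z)[:2].round(0) for z in (20,50)])
S=np.array([446.5,-229.]);s=np.array([o["position"][0],o["position"][1]])-S
print("phi",np.degrees(np.arctan2(s[1],s[0])),np.hypot(*s))
P=lambda d:60*np.array([np.sin(np.radians(d)),np.cos(np.radians(d))])
for k in range(2):
    a=122+k*60;q=P(a) if k else np.array([s[1],s[0]]);print(a,[[round(float(v)/1000,4) for v in P(a+12*i)-q] for i in range(1,6)])
E
```

```text
{'t': 20.1, 'position': [415.27, -178.7, 31.68], 'wrist_force': [0.0, -0.01, 0.52]}
[ 190  101   72  156 6059] 234.0 256 [array([ 432., -160.]), array([ 416., -177.])]
[224 101  25  17 130] 248.0 117 [array([960., 302.]), array([930., 273.])]
phi 121.83313963552297 59.20631024757859
122 [[-0.0071, -0.0105], [-0.0167, -0.0185], [-0.0278, -0.0244], [-0.0399, -0.0279], [-0.0524, -0.0287]]
182 [[-0.0124, 0.0017], [-0.0242, 0.006], [-0.0348, 0.0127], [-0.0439, 0.0214], [-0.0509, 0.0318]]
```

Emit:
{"name": "servo_tool", "arguments": {"motion": [[0, [-0.0071, -0.0105, 0], [0, 0, 0]], [0, [-0.0167, -0.0185, 0], [0, 0, 0]], [0, [-0.0278, -0.0244, 0], [0, 0, 0]], [0, [-0.0399, -0.0279, 0], [0, 0, 0]], [0, [-0.0524, -0.0287, 0], [0, 0, 0]]]}}

```text
t: 20.65
position: [386.0, -232.2, 32.0]
tcp_rot: [0.707, 0.707, 0.0, 0.0]
wrist_force: [0.1, 3.2, 0.5]
width: -0.2
finger_force: 1.2
```

Emit:
{"name": "servo_tool", "arguments": {"motion": [[0, [-0.0124, 0.0017, 0], [0, 0, 0]], [0, [-0.0242, 0.006, 0], [0, 0, 0]], [0, [-0.0348, 0.0127, 0], [0, 0, 0]], [0, [-0.039, 0.0165, 0], [0, 0, 0]], [0, [-0.039, 0.0165, 0], [0, 0, 0]]]}}

```text
t: 21.15
position: [403.7, -271.2, 31.5]
tcp_rot: [0.707, 0.707, -0.0, 0.0]
wrist_force: [-0.3, -0.0, 0.3]
width: -0.1
finger_force: 0.1
```

```bash
cat > lev.py <<'E'
from station import manip
from h import *
o=manip.get_obs();print({k:np.round(o[k],2).tolist() for k in("t","position","wrist_force")})
for n in ("side","top"):
    h=manip.grab_frame(n);c=h["color"].astype(int);m=c.max(2)<45
    # keep pixels whose point at z=62 lies 35..85 mm from the stem
    y,x=np.nonzero(m);Q=np.array([onz(ray(h,u,v),65)[:2] for u,v in zip(x,y)])-[446.5,-229]
    r=np.hypot(*Q.T);k=(r>35)&(r<85);a=np.degrees(np.arctan2(Q[k,1],Q[k,0]))%360
    print(n,k.sum(),np.histogram(a,bins=np.arange(120,301,10))[0])
E
python3 lev.py
```

```text
{'t': 21.15, 'position': [403.66, -271.22, 31.49], 'wrist_force': [-0.35, -0.04, 0.26]}
side 562 [ 0  0  0  0  8  6 15 17 21 26 26 15 50 29  0  0  0  1]
top 191 [ 0  0  0  0  0  0  0  0  5 10 27 38 44 43 23  1  0  0]
```

Emit:
{"name": "servo_tool", "arguments": {"motion": [[0, [-0.001, 0.001, 0], [0, 0, 0]], [0, [-0.002, 0.002, 0], [0, 0, 0]], [0, [-0.003, 0.003, 0], [0, 0, 0]], [0, [-0.004, 0.004, 0], [0, 0, 0]], [0, [-0.005, 0.005, 0], [0, 0, 0]]]}}

```text
t: 21.75
position: [408.0, -275.1, 31.7]
tcp_rot: [0.707, 0.707, 0.0, -0.0]
wrist_force: [-1.7, 1.8, 1.0]
width: -0.0
finger_force: 1.0
```

Emit:
{"name": "servo_tool", "arguments": {"motion": [[0, [-0.001, 0.001, 0], [0, 0, 0]], [0, [-0.001, 0.002, 0], [0, 0, 0]], [0, [-0.001, 0.002, 0], [0, 0, 0]], [0, [-0.001, 0.002, 0], [0, 0, 0]], [0, [-0.001, 0.002, 0], [0, 0, 0]]]}}

```text
t: 22.25
position: [409.3, -276.0, 31.5]
tcp_rot: [0.707, 0.707, -0.0, -0.001]
wrist_force: [-4.2, 2.8, 2.1]
width: -0.0
finger_force: 2.7
```

Emit:
{"name": "servo_tool", "arguments": {"motion": [[0, [-0.0005, 0.001, 0], [0, 0, 0]], [0, [-0.0005, 0.002, 0], [0, 0, 0]], [0, [-0.001, 0.003, 0], [0, 0, 0]], [0, [-0.001, 0.003, 0], [0, 0, 0]], [0, [-0.001, 0.003, 0], [0, 0, 0]]]}}

```text
t: 22.75
position: [409.8, -276.1, 31.2]
tcp_rot: [0.707, 0.707, -0.001, -0.003]
wrist_force: [-12.6, 5.6, 7.1]
width: -0.1
finger_force: 7.3
```

The force jumped to 14 N with no further movement, so the lever is at its stop. Backing off and lifting.

Emit:
{"name": "servo_tool", "arguments": {"motion": [[0, [0.003, -0.006, 0], [0, 0, 0]], [0, [0.006, -0.014, 0], [0, 0, 0]], [0, [0.006, -0.014, 0], [0, 0, 0]], [0, [0.006, -0.014, -0.03], [0, 0, 0]], [0, [0.006, -0.014, -0.06], [0, 0, 0]]]}}

```text
t: 23.25
position: [398.7, -271.0, 91.9]
tcp_rot: [0.707, 0.707, -0.0, -0.001]
wrist_force: [1.2, -0.3, 0.5]
width: -0.0
finger_force: 0.0
```

Emit:
{"name": "servo_tool", "arguments": {"motion": [[0, [0.01, -0.03, -0.04], [0, 0, 0]], [0, [0.02, -0.06, -0.08], [0, 0, 0]], [0, [0.03, -0.09, -0.12], [0, 0, 0]], [0, [0.04, -0.12, -0.15], [0, 0, 0]], [0, [0.04, -0.12, -0.15], [0, 0, 0]]]}}

```text
t: 23.75
position: [278.2, -231.6, 247.0]
tcp_rot: [0.708, 0.707, 0.0, 0.004]
wrist_force: [0.9, 0.5, -0.9]
width: -0.3
finger_force: 0.0
```

```bash
cat >> lev.py <<'E'
    if k.sum()>10:
        vx,vy,_,_=cv2.fitLine(Q[k].astype(np.float32),cv2.DIST_HUBER,0,.01,.01).ravel();print("line",np.degrees(np.arctan2(vy,vx))%180,"centroid",np.degrees(np.arctan2(*Q[k].mean(0)[::-1]))%360)
    if n=="side":
        d=(np.abs(c-np.load("pics/side0.npz")["color"].astype(int)).max(2)>40)
        for nm,p,w in [("jaw",(395,105,15),10),("bottle",(620,5,80),0)]: pass
        for nm,(u,v) in {"tumbler":(206,215),"jaw":(169,217),"beaker":(280,325),"bottle":(270,175),"jar":(322,216)}.items(): print(nm,d[v-10:v+11,u-10:u+11].mean().round(2))
E
python3 lev.py
```

```text
{'t': 23.75, 'position': [278.17, -231.56, 247.0], 'wrist_force': [0.94, 0.5, -0.91]}
side 92 [ 0  0  0  0  0  0  0  0  0  0  0  0 28 54  7  0  0  0]
line 79.91224 centroid 252.0080004177958
tumbler 1.0
jaw 0.0
beaker 0.0
bottle 0.0
jar 0.0
top 49 [ 0  0  0  0  0  0  0  0  0  0  0  0 11 38  0  0  0  0]
line 73.44268 centroid 251.95945816016277
```

```bash
python3 -c "
from station import manip
print(manip.job_done())"
```

```text
the job is handed in; nothing more can be done
None
```

I screwed the spout down one full turn and on to the cup rest (about -48° against the rest's -47.8°), then swung the valve lever to its open stop, and handed the job in at about 24 s; jaw model, beaker, bottle and jar showed no change in the last image, and the tumbler, hidden there by the arm, was last seen in place before the valve push.

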